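# Draw the buffer tray home beside the pH meter

## Robot

A 6-joint arm with a two-finger parallel gripper is mounted at the origin on the work surface. World frame = base frame: x ahead of the robot, y to its left, z up, the work surface at z = 0. Lengths are in m, angles in rad, forces in N, time in s.
With the tool pointing down it reaches from about 0.425 to 0.95 m from the base axis. Payload 3.5 kg.
Tool frame: the origin (TCP) lies on the centre line of the jaws, within the pads' length; the fingertips stand 8 mm ahead of it and the grasp point (between the pads) lies 11 mm behind it; z points along the fingers, y is the line along which they close (so a half turn about z gives the same grasp; the last joint's range is limited). The gripper opens to 85 mm and grips with 20 to 120 N. Pads are 22 mm wide; open, the fingers measure 114 mm over their backs; the gripper's body (76 mm by 85 mm) begins 54 mm behind the grasp point. The pads swing forward as they close: fully open they stand 13 mm farther back than shut.
Start: joints at [1.184, 0.286, 1.577, -0, 1.279, -0.15], TCP at [0.158, 0.656, 0.239] pointing down, gripper open.
Joint ranges: [-2.77, 2.77], [-0.9, 2.22], [0.21, 2.48], [-1.53, 4.67], [0.24, 2.81], [-2.84, 2.84]. Speed limits (rad/s): [2.79, 2.79, 3.14, 3.14, 3.14, 3.14].

## Interface

Orientations are given as a unit quaternion [x, y, z, w].
In Python, from plant import ctrl gives the robot as it stands. The module is installed in compiled form; this text tells all that it offers.
- The arm moves only by the tool send_rows, never from a script. Its argument "steps" is a list of rows, each a list of 5 numbers: the shift along the tool's x, y, z in m, then the turn about the tool's z in degrees, then the opening, from -1 (shut) to 1 (fully open). A call has 1 to 12 rows; each row is the pose to reach, as a shift and turn from the pose commanded when the call began, along the tool's axes at that moment; what a row does not reach only later rows make up. A row lasts 1/10 s, in which the tool goes at most 50 mm and 8.59 degrees, less where a joint would pass 70% of its speed; a pose out of reach is approached as far as the arm can. A call with a gripper value outside its range is refused whole. The fingers move at their own pace and stop on an object; "squeeze" is the grip in N (left out, the last holds). Time passes only in rows, so rows that repeat a pose let the fingers close. It gives the time, the measured TCP pose, the force, the opening and the grip force at its end, in the units of the state.
- ctrl.get_state(): the state, without advancing time (a new reading comes with each control period).
- ctrl.read_camera(name): name is "side" or "top" or "wrist"; returns the picture (384x512x3 uint8, red, green, blue); there is no depth.
- ctrl.calibration(name): a dict with "intrinsics" (3x3 intrinsics, pixels), "k1" (the pictures are not rectified: a ray, as slopes to the right and down, at radius r is drawn at 1 + k1 r^2 times it, then the intrinsics apply), "extrinsics" (4x4, takes a point from world to camera coordinates); the wrist camera has in their place "tool_from_camera" (4x4, takes a point from camera to tool coordinates, whose origin is the TCP and whose axes are the flange's). Camera axes: x right, y up, looking along -z (the intrinsics and any distortion apply to the point x, -y, -z); pixel columns grow to the right and rows downward; lengths in m; the calibration is good to about 2 mm. A picture is of the moment at which its call begins: read the wrist's pose just before it. calibration takes no time and is no camera call.
- ctrl.sign_off(): hands the job in; it is judged then, once.
The state is a dict: "time": time; "qpos": joint angles; "dq": joint speeds; "joint_efforts": joint torques, N m; "eef_pos": TCP position; "tcp_rot": TCP orientation; "contact_force": force on the tool from outside, world axes, zero at the start; "wrist_torque": the same for the moment, N m; "opening": opening from 0.0 (shut) to 1.0 (fully open); "finger_force": force on a finger pad.
Only numpy, scipy, OpenCV 4.12 (cv2) and the standard library are available. Lean on these libraries where they do the work, as an engineer would, in place of code of your own. Each camera call takes 0.05 s, during which the arm holds its last target. There are 200 camera calls.

## Task

Hook a fingertip behind the far lip of the steel tray of buffer bottles and draw it slowly towards you along its rails until it meets the buffers of the stop bar, then bed it there with a steady pull that presses it on them with about 10 N for a second. Do not ram them or handle the tray roughly, pull at the tray's far end only, keep the bottles standing in it, and let go with the tray resting against the buffers and everything around it left where it was.

Things in the scene. Friction and masses are not known exactly. Their poses are not given: they have to be found in the camera images.
- tray: Loose open stainless tray, 130 mm (its x) by 180 mm (its y), walls 4 mm thick and 40 mm high, divided into 2 by 3 pockets. Origin: centre of its underside, on the bench. Its x points away from the robot, to the far wall. It slides on the bench; with its bottles it weighs 0.35 to 0.65 kg, and dragging it takes roughly 2 to 8 N (hidden friction and mass).
- tray_lip (a point): Middle of the tray's far lip: an 8 mm thick rolled edge along the whole far wall, whose outermost line (this point) lies 68 mm from the tray's centre along the tray's x and 38 mm above the bench; its top is at 42 mm. The outer face of the far wall below it lies 3 mm further in. The bench behind it is free for at least 100 mm.
- dock: Fixed aluminium rails, 22 mm high, bolted to the bench along the dock's x, which points away from the robot; straight for 200 mm, then flared outward for 35 mm. Inner faces 192 mm apart, so the tray has 6 mm play each side; the tray starts with its near part between them. No floor: the tray stands on the bench. Origin: near end of the rails, on their centre line, bench level.
- stop: Fixed dark steel bar across the dock, 35 mm high. Origin: middle of its face towards the tray, bench level; x as the dock's. Two rigid 20 mm buffers stand out of it by 4 to 44 mm, alike, setting not measured, with a sprung pin between them (5 mm proud, 1 N when flush). The tray is home when its near wall touches both buffers, centre 69 to 109 mm from the origin: feel for it.
- bottle_a: White plastic buffer jar with black cap, 44 mm diameter, 68 mm high, loose, standing in the left (+y) pocket of the tray's near row. Origin: centre of its underside.
- bottle_b: White plastic buffer jar with black cap, 44 mm diameter, 68 mm high, loose, standing in the middle pocket of the tray's near row. Origin: centre of its underside.
- bottle_c: White plastic buffer jar with black cap, 44 mm diameter, 68 mm high, loose, standing in the right (-y) pocket of the tray's near row. Origin: centre of its underside.
- vial: Bystander: plain white vial, 28 mm diameter, 50 mm high, standing on the bench to the right of the rails. Origin: centre of its underside.
- flask: Bystander: amber glass bottle, 60 mm diameter, 130 mm high, standing on the bench to the left of the rails. Origin: centre of its underside.
- beaker: Bystander: empty glass beaker, 72 mm diameter, 95 mm high, on a black 130 mm square stirrer plate 20 mm high, well to the right. Origin: centre of its underside.
- meter: Bystander, fixed: white pH meter, 240 by 220 mm, with an electrode arm post up to 195 mm high, well to the left. Origin: centre of its underside.
Mind the look-alikes: they are no part of the job. Several things have the shape of the tray; the one meant has the colours described above.

How it is judged:
On the way, in this order (a step that is already met when the one before it is completed fails the run):
1. a finger behind the far lip has drawn the tray at least 20 mm along the rails (contact force between the fingers and tray above 0.5 N and distance of tray from where it was at the start of the episode above 0.02 m and x of the grasp point in the frame of tray above 0.02 m), for 0.1 s.
2. from behind the lip the tray is pressed on the stop bar's buffers with 6 to 15 N for 0.5 s (contact force between tray and stop between 6 and 15 N and x of the grasp point in the frame of tray above 0.02 m), for 0.5 s.
At the end, for the whole second after the job is handed in: Tray released, at rest, flat between the rails, square to them within 0.06 rad, centre 66 to 112 mm from the stop bar's face, against the buffers (pin still held in with over 0.6 N, so within 3 mm of touching), its three bottles standing in their pockets (x of tray in the frame of stop between 0.066 and 0.112 m and contact force between tray and stop above 0.6 N and angle between the x axis of tray and the x axis of dock, either way round below 0.06 rad and angle between tray's own z axis and vertical below 0.05 rad and y of tray in the frame of dock between -0.012 and 0.012 m and linear speed of tray below 0.01 m/s and angle between each of bottle_a, bottle_b, bottle_c's own z axis and vertical below 0.1 rad and height (world z) of each of bottle_a, bottle_b, bottle_c below 0.015 m and horizontal distance between each of bottle_a, bottle_b, bottle_c and tray below 0.085 m).
It fails at once if the tray is rammed or pressed on the stop bar's buffers with more than 20 N (contact force between tray and stop above 20 N).
It fails at once if the fingers load the tray with more than 35 N (contact force between the fingers and tray above 35 N).
It fails at once if the tray is moved by anything but its far end (contact force between the arm and tray above 0.5 N and x of the grasp point in the frame of tray below 0.01 m).
It fails at once if the tray is lifted or tipped, or a bottle tips (angle between tray's own z axis and vertical above 0.15 rad or height (world z) of tray above 0.015 m or angle between any of bottle_a, bottle_b, bottle_c's own z axis and vertical above 0.35 rad).
It fails at once if a bystander is disturbed (distance of any of vial, flask, beaker from where it was at the start of the episode above 0.015 m or angle between any of vial, flask, beaker's own z axis and vertical above 0.3 rad or contact force between the arm and meter above 2 N).
It also fails if it takes over 48 s, if anything falls off the work surface, if the arm or the gripper's body presses on something with over 40 N, if the wrist force passes 120 N, or if a joint passes its speed limit or range.

## Working session

There is one attempt and no reset: what is moved stays moved. The work goes in short steps, Python scripts to look and compute and a tool call to move; the robot and the scene stay as the last step left them, time stands still between calls to the robot, and variables do not carry over. Pictures are saved under pics/ and viewed, at most 10 in all, crops included, and the job is handed in when it is done.

Besides the shell and the picture viewer there is one more tool, called after "Emit:" in YAML: its name, and indented under it one key for each argument. send_rows: Moves the arm, as the interface text tells. Its arguments: {"type":"object","properties":{"steps":{"type":"array","items":{"type":"array","items":{"type":"number"}}},"squeeze":{"type":"number"}},"required":["steps"]}

```bash
mkdir -p pics
cat > h.py <<'E'
import numpy as np, cv2
from plant import ctrl
from scipy.spatial.transform import Rotation as R
def snap(n,f):
    im=ctrl.read_camera(n); cv2.imwrite(f'pics/{f}.png',im[:,:,::-1]); return im
def ray(n,u,v):
    c=ctrl.calibration(n);K=np.array(c['intrinsics']);k=c['k1']
    d=np.array([(u-K[0,2])/K[0,0],(v-K[1,2])/K[1,1]]);s=d.copy()
    for _ in range(20): s=d/(1+k*(s@s))
    E=np.array(c['extrinsics']);r=E[:3,:3].T@np.array([s[0],-s[1],-1]);o=-E[:3,:3].T@E[:3,3]
    return o,r
def atz(n,u,v,z):
    o,r=ray(n,u,v); return o+r*(z-o[2])/r[2]
E
python3 - <<'E'
from h import *
for n in('top','side'): snap(n,n+'1')
s=ctrl.get_state();print({k:np.round(v,3) for k,v in s.items()})
print(R.from_quat(s['tcp_rot']).as_matrix().round(3)); print(ctrl.calibration('top'))
E
```

```text
{'time': np.float64(0.1), 'qpos': array([ 1.184,  0.287,  1.578, -0.   ,  1.279, -0.15 ]), 'dq': array([ 0.001, -0.001, -0.002, -0.001,  0.   , -0.001]), 'joint_efforts': array([ 1.0000e-03, -4.0729e+01, -2.9370e+01, -0.0000e+00,  4.0000e-03,
        0.0000e+00]), 'eef_pos': array([0.158, 0.656, 0.238]), 'tcp_rot': array([ 0.118,  0.993, -0.001, -0.   ]), 'contact_force': array([-0.037, -0.561,  1.349]), 'wrist_torque': array([0.039, 0.04 , 0.002]), 'finger_force': np.float64(0.0), 'opening': np.float64(1.001)}
[[-0.972  0.235 -0.001]
 [ 0.235  0.972 -0.002]
 [ 0.    -0.002 -1.   ]]
{'intrinsics': array([[483.83704124,   0.        , 249.22623965],
       [  0.        , 483.83704124, 194.7173961 ],
       [  0.        ,   0.        ,   1.        ]]), 'k1': -0.10283094338647963, 'extrinsics': array([[ 0.00769423, -0.99995191, -0.00608131,  0.04959415],
       [ 0.99269368,  0.00690577,  0.12046396, -0.52594918],
       [-0.12041617, -0.00696376,  0.99269907, -1.45296643],
       [ 0.        ,  0.        ,  0.        ,  1.        ]])}
```

View pics/top1.png

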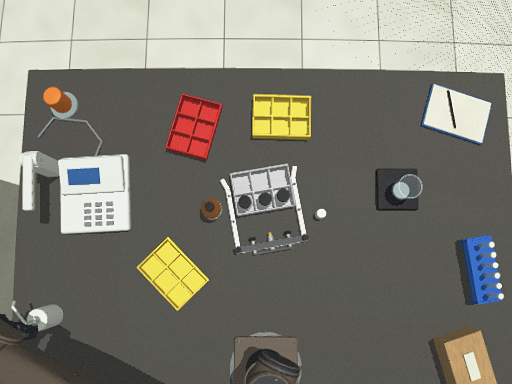

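View pics/side1.png

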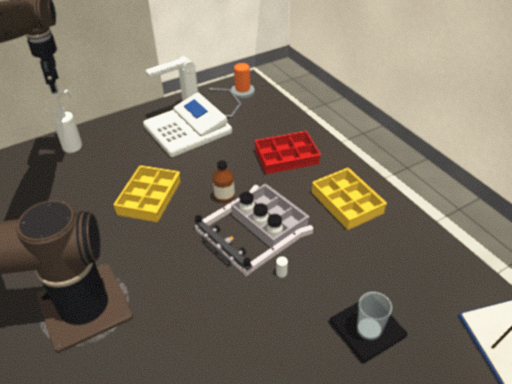

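The top view shows the steel tray at about (263,190), with the rails running from (237,250)/(305,238) to the flares near (224,180)/(295,168). The stop bar is at about (270,244), the flask at (211,210) and the vial at (321,214). I'll enlarge this area.

Run:
```python
import cv2
im=cv2.imread('pics/top1.png')[150:262,195:335]
cv2.imwrite('pics/crop1.png',cv2.resize(im,None,fx=5,fy=5,interpolation=cv2.INTER_CUBIC))
```

```text
(no output)
```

View pics/crop1.png

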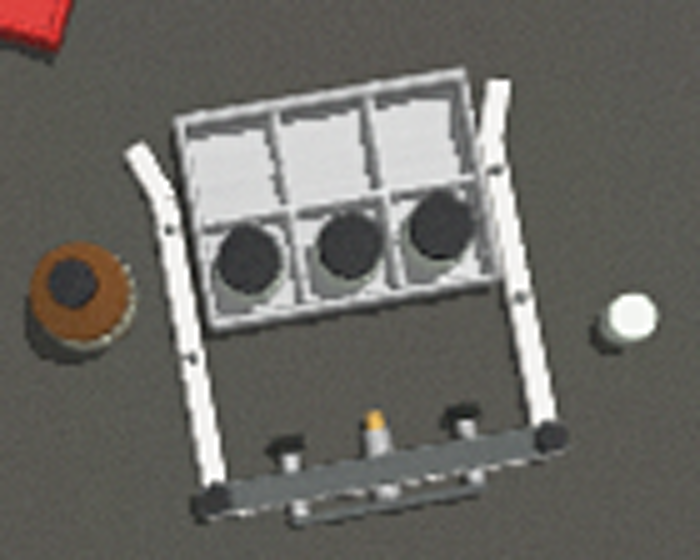

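The crop shows the tray corners at (177,120), (464,70), (210,330) and (497,282). The buffer tips are near (288,440) and (460,408), and the pin tip is at (375,412).

Run:
```python
from h import *
def p(x,y,z): return atz('top',195+(x+.5)/5-.5,150+(y+.5)/5-.5,z)[:2]
c=[p(177,118,.042),p(464,68,.042),p(210,330,.04),p(497,282,.04)]
print('corners',np.round(c,4))
fl,fr,nl,nr=c; a=lambda v:np.degrees(np.arctan2(v[1],v[0])).round(2)
print('lens',np.linalg.norm(fl-fr),np.linalg.norm(nl-nr),np.linalg.norm(fl-nl),'ang',a(fl-nl),a(fr-nr),a(fl-fr)-90,a(nl-nr)-90)
L=[p(184,230,.022),p(221,483,.022)];Rr=[p(490,170,.022),p(531,425,.022)]
print('rail',a(L[0]-L[1]),a(Rr[0]-Rr[1]),np.round(L+Rr,4))
st=[p(228,480,.035),p(535,432,.035)];print('stop',np.round(st,4),a(st[0]-st[1])-90)
for n,q in dict(vial=(632,318,.05),flask=(74,284,.13),bL=(288,440,.025),bR=(460,408,.025)).items(): print(n,p(*q).round(4))
print(np.mean(c,0))
```

```text
corners [[ 0.5904  0.1128]
 [ 0.6228 -0.0632]
 [ 0.4604  0.0913]
 [ 0.4909 -0.0832]]
lens 0.17902137822077527 0.17710148744869972 0.1317583146166316 ang 9.43 8.62 10.409999999999997 9.920000000000002
rail 8.93 8.92 [[ 0.5236  0.1086]
 [ 0.3682  0.0841]
 [ 0.5624 -0.0806]
 [ 0.4048 -0.1054]]
stop [[ 0.3698  0.0796]
 [ 0.4001 -0.1065]] 9.239999999999995
vial [ 0.4686 -0.164 ]
flask [0.4792 0.1664]
bL [0.3946 0.0434]
bR [ 0.4148 -0.0616]
[0.54113645 0.01441669]
```

Emit:
send_rows:
  steps:
    - [-0.038, -0.029, 0, -2, -1]
    - [-0.076, -0.059, 0, -4, -1]
    - [-0.114, -0.088, 0, -6, -1]
    - [-0.152, -0.118, 0, -8, -1]
    - [-0.19, -0.147, 0, -10, -1]
    - [-0.228, -0.177, 0, -12, -1]
    - [-0.266, -0.206, 0, -14, -1]
    - [-0.304, -0.236, 0, -16, -1]
    - [-0.342, -0.265, 0, -18, -1]
    - [-0.38, -0.295, 0, -20, -1]
    - [-0.418, -0.324, 0, -22, -1]
    - [-0.456, -0.354, 0, -22.6, -1]

```text
time: 1.3
eef_pos: [0.5192, 0.2033, 0.239]
tcp_rot: [-0.079, 0.997, 0.0, -0.0]
contact_force: [0.2, 1.1, 0.1]
opening: 0.0
finger_force: 0.0
```

Emit:
send_rows:
  steps:
    - [-0.02, -0.038, 0, 0, -1]
    - [-0.04, -0.076, 0, 0, -1]
    - [-0.06, -0.114, 0, 0, -1]
    - [-0.08, -0.152, 0, 0, -1]
    - [-0.102, -0.19, 0, 0, -1]
    - [-0.102, -0.19, 0.02, 0, -1]
    - [-0.102, -0.19, 0.06, 0, -1]
    - [-0.102, -0.19, 0.1, 0, -1]
    - [-0.102, -0.19, 0.14, 0, -1]
    - [-0.102, -0.19, 0.14, 0, -1]
    - [-0.102, -0.19, 0.14, 0, -1]

```text
time: 2.4
eef_pos: [0.6486, 0.0335, 0.0988]
tcp_rot: [-0.079, 0.997, 0.0, -0.001]
contact_force: [0.4, -0.7, 0.3]
opening: -0.002
finger_force: 0.0
```

Run:
```python
from h import *
s=ctrl.get_state();print(s['eef_pos'].round(4),s['contact_force'].round(2))
a=snap('wrist','w2');b=snap('side','s2')
b=cv2.resize(b[120:320,150:400],None,fx=2,fy=2,interpolation=cv2.INTER_CUBIC)
cv2.imwrite('pics/s2c.png',b[:,:,::-1])
```

```text
[0.6486 0.0335 0.0988] [ 0.39 -0.74  0.3 ]
```

View pics/s2c.png

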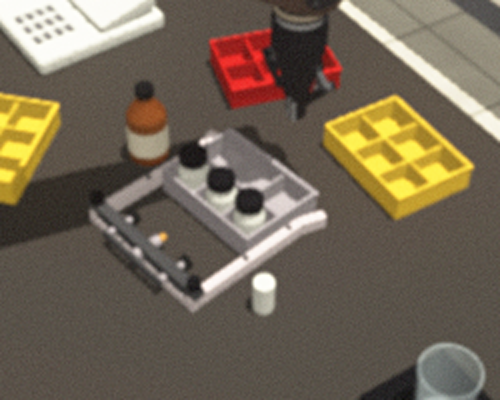

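View pics/w2.png

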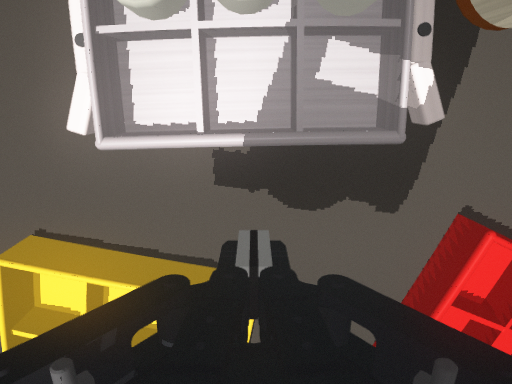

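The fingers are shut behind the far lip and centred on it: lip middle at about (251,142), fingers at column 254. The descent path is clear.

Emit:
send_rows:
  steps:
    - [0, 0, 0.025, 0, -1]
    - [0, 0, 0.05, 0, -1]
    - [0, 0, 0.064, 0, -1]
    - [0, 0, 0.069, 0, -1]
    - [0.005, 0, 0.069, 0, -1]
    - [0.01, 0, 0.069, 0, -1]
    - [0.015, 0, 0.069, 0, -1]
    - [0.018, 0, 0.069, 0, -1]
    - [0.02, 0, 0.069, 0, -1]
    - [0.02, 0, 0.069, 0, -1]

```text
time: 3.5
eef_pos: [0.6292, 0.0303, 0.0306]
tcp_rot: [-0.079, 0.997, -0.0, 0.0]
contact_force: [0.2, -0.2, -0.5]
opening: 0.003
finger_force: 0.0
```

Emit:
send_rows:
  steps:
    - [0.001, 0, 0, 0, -1]
    - [0.002, 0, 0, 0, -1]
    - [0.003, 0, 0, 0, -1]
    - [0.004, 0, 0, 0, -1]
    - [0.005, 0, 0, 0, -1]
    - [0.006, 0, 0, 0, -1]
    - [0.007, 0, 0, 0, -1]
    - [0.008, 0, 0, 0, -1]

```text
time: 4.3
eef_pos: [0.6214, 0.029, 0.0303]
tcp_rot: [-0.079, 0.997, 0.0, -0.0]
contact_force: [0.7, -0.6, -0.5]
opening: 0.001
finger_force: 0.0
```

Emit:
send_rows:
  steps:
    - [0.001, 0, 0, 0, -1]
    - [0.002, 0, 0, 0, -1]
    - [0.003, 0, 0, 0, -1]
    - [0.004, 0, 0, 0, -1]
    - [0.005, 0, 0, 0, -1]
    - [0.006, 0, 0, 0, -1]

```text
time: 4.9
eef_pos: [0.6157, 0.0281, 0.0304]
tcp_rot: [-0.079, 0.997, -0.0, 0.0]
contact_force: [1.5, 0.7, -1.3]
opening: -0.006
finger_force: 1.0
```

Emit:
send_rows:
  steps:
    - [0.001, 0, 0, 0, -1]
    - [0.002, 0, 0, 0, -1]
    - [0.003, 0, 0, 0, -1]
    - [0.004, 0, 0, 0, -1]
    - [0.005, 0, 0, 0, -1]
    - [0.006, 0, 0, 0, -1]

```text
time: 5.5
eef_pos: [0.6096, 0.0271, 0.0304]
tcp_rot: [-0.079, 0.997, -0.0, 0.0]
contact_force: [2.0, -0.1, -1.4]
opening: -0.0
finger_force: 1.1
```

Emit:
send_rows:
  steps:
    - [0.0015, 0, 0, 0, -1]
    - [0.003, 0, 0, 0, -1]
    - [0.0045, 0, 0, 0, -1]
    - [0.006, 0, 0, 0, -1]
    - [0.0075, 0, 0, 0, -1]
    - [0.009, 0, 0, 0, -1]
    - [0.0105, 0, 0, 0, -1]
    - [0.012, 0, 0, 0, -1]
    - [0.0135, 0, 0, 0, -1]
    - [0.015, 0, 0, 0, -1]
    - [0.0165, 0, 0, 0, -1]
    - [0.018, 0, 0, 0, -1]

```text
time: 6.7
eef_pos: [0.5917, 0.0243, 0.0303]
tcp_rot: [-0.079, 0.997, -0.0, 0.0]
contact_force: [2.4, -0.5, -1.1]
opening: -0.002
finger_force: 1.2
```

Emit:
send_rows:
  steps:
    - [0.0015, 0, 0, 0, -1]
    - [0.003, 0, 0, 0, -1]
    - [0.0045, 0, 0, 0, -1]
    - [0.006, 0, 0, 0, -1]
    - [0.0075, 0, 0, 0, -1]
    - [0.009, 0, 0, 0, -1]
    - [0.0105, 0, 0, 0, -1]
    - [0.012, 0, 0, 0, -1]
    - [0.0135, 0, 0, 0, -1]
    - [0.015, 0, 0, 0, -1]

```text
time: 7.7
eef_pos: [0.5769, 0.0219, 0.0303]
tcp_rot: [-0.079, 0.997, -0.0, 0.0]
contact_force: [2.4, 0.5, 0.1]
opening: 0.001
finger_force: 1.2
```

Run:
```python
from h import *
im=snap('top','t3')
cv2.imwrite('pics/t3c.png',cv2.resize(im[150:262,195:335],None,fx=5,fy=5,interpolation=cv2.INTER_CUBIC)[:,:,::-1])
for i in range(6):
    s=ctrl.get_state();print(s['eef_pos'].round(4),s['contact_force'].round(2)); ctrl.read_camera('side')
```

```text
[0.5767 0.0219 0.0303] [2.82 1.44 0.42]
[0.5767 0.0219 0.0303] [1.75 0.48 0.98]
[0.5767 0.022  0.0303] [ 2.48  0.64 -0.45]
[0.5767 0.0219 0.0303] [ 1.66 -0.55  1.63]
[0.5767 0.022  0.0303] [1.3  0.21 0.65]
[0.5767 0.022  0.0302] [0.42 0.14 0.  ]
```

View pics/t3c.png

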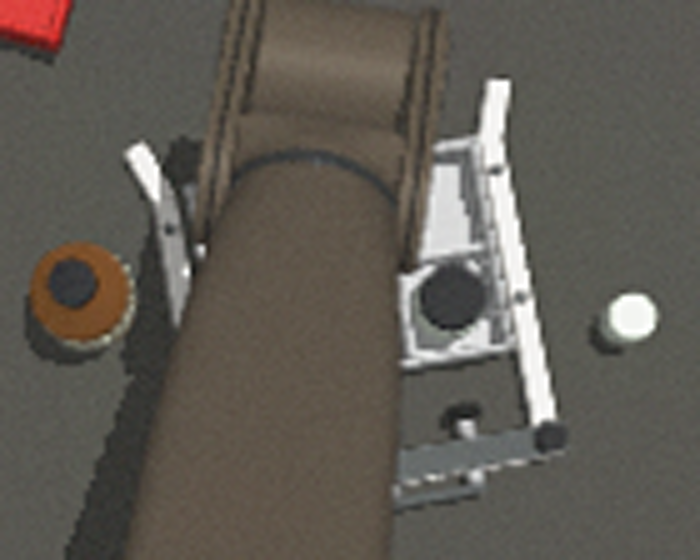

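The tray's near edge at about (460,357) is 20–27 mm from the buffer face near (462,407). The bottles are standing and the tray is square. I'll draw it another 14 mm, then slow to a creep.

Emit:
send_rows:
  steps:
    - [0.0015, 0, 0, 0, -1]
    - [0.003, 0, 0, 0, -1]
    - [0.0045, 0, 0, 0, -1]
    - [0.006, 0, 0, 0, -1]
    - [0.0075, 0, 0, 0, -1]
    - [0.009, 0, 0, 0, -1]
    - [0.0105, 0, 0, 0, -1]
    - [0.012, 0, 0, 0, -1]
    - [0.013, 0, 0, 0, -1]
    - [0.014, 0, 0, 0, -1]

```text
time: 9.05
eef_pos: [0.5631, 0.0198, 0.0303]
tcp_rot: [-0.079, 0.997, -0.0, 0.0]
contact_force: [2.6, 0.5, -0.2]
opening: -0.002
finger_force: 1.2
```

Emit:
send_rows:
  steps:
    - [0.0004, 0, 0, 0, -1]
    - [0.0008, 0, 0, 0, -1]
    - [0.0012, 0, 0, 0, -1]
    - [0.0016, 0, 0, 0, -1]
    - [0.002, 0, 0, 0, -1]

```text
time: 9.55
eef_pos: [0.5612, 0.0194, 0.0303]
tcp_rot: [-0.079, 0.997, 0.0, 0.0]
contact_force: [1.6, 0.1, -0.4]
opening: 0.003
finger_force: 1.2
```

Emit:
send_rows:
  steps:
    - [0.0004, 0, 0, 0, -1]
    - [0.0008, 0, 0, 0, -1]
    - [0.0012, 0, 0, 0, -1]
    - [0.0016, 0, 0, 0, -1]
    - [0.002, 0, 0, 0, -1]

```text
time: 10.05
eef_pos: [0.5592, 0.0191, 0.0303]
tcp_rot: [-0.079, 0.997, 0.0, -0.0]
contact_force: [1.9, 0.2, 0.2]
opening: -0.0
finger_force: 1.2
```

Emit:
send_rows:
  steps:
    - [0.0004, 0, 0, 0, -1]
    - [0.0008, 0, 0, 0, -1]
    - [0.0012, 0, 0, 0, -1]
    - [0.0016, 0, 0, 0, -1]
    - [0.002, 0, 0, 0, -1]

```text
time: 10.55
eef_pos: [0.5572, 0.0188, 0.0303]
tcp_rot: [-0.079, 0.997, 0.0, -0.0]
contact_force: [3.0, 0.3, -0.4]
opening: -0.002
finger_force: 1.2
```

Emit:
send_rows:
  steps:
    - [0.0003, 0, 0, 0, -1]
    - [0.0006, 0, 0, 0, -1]
    - [0.0009, 0, 0, 0, -1]
    - [0.0012, 0, 0, 0, -1]

```text
time: 10.95
eef_pos: [0.556, 0.0186, 0.0303]
tcp_rot: [-0.079, 0.997, -0.0, -0.0]
contact_force: [2.8, -0.2, 0.0]
opening: -0.001
finger_force: 1.2
```

Emit:
send_rows:
  steps:
    - [0.0003, 0, 0, 0, -1]
    - [0.0006, 0, 0, 0, -1]
    - [0.0009, 0, 0, 0, -1]
    - [0.0012, 0, 0, 0, -1]

```text
time: 11.35
eef_pos: [0.5549, 0.0185, 0.0303]
tcp_rot: [-0.079, 0.997, 0.0, -0.0]
contact_force: [3.0, 0.6, -0.4]
opening: 0.002
finger_force: 1.2
```

Emit:
send_rows:
  steps:
    - [0.0003, 0, 0, 0, -1]
    - [0.0006, 0, 0, 0, -1]
    - [0.0009, 0, 0, 0, -1]
    - [0.0012, 0, 0, 0, -1]

```text
time: 11.75
eef_pos: [0.5537, 0.0183, 0.0303]
tcp_rot: [-0.079, 0.997, -0.0, 0.0]
contact_force: [3.4, 0.3, -0.3]
opening: -0.0
finger_force: 1.3
```

Emit:
send_rows:
  steps:
    - [0.0003, 0, 0, 0, -1]
    - [0.0006, 0, 0, 0, -1]
    - [0.0009, 0, 0, 0, -1]
    - [0.0012, 0, 0, 0, -1]

```text
time: 12.15
eef_pos: [0.5525, 0.0181, 0.0304]
tcp_rot: [-0.079, 0.997, -0.0, 0.0]
contact_force: [2.2, 1.1, -0.9]
opening: 0.004
finger_force: 1.4
```

Emit:
send_rows:
  steps:
    - [0.0003, 0, 0, 0, -1]
    - [0.0006, 0, 0, 0, -1]
    - [0.0009, 0, 0, 0, -1]
    - [0.0012, 0, 0, 0, -1]

```text
time: 12.55
eef_pos: [0.5514, 0.0179, 0.0304]
tcp_rot: [-0.079, 0.997, -0.0, 0.0]
contact_force: [2.6, 0.2, -0.1]
opening: 0.002
finger_force: 1.4
```

Emit:
send_rows:
  steps:
    - [0.0002, 0, 0, 0, -1]
    - [0.0004, 0, 0, 0, -1]
    - [0.0006, 0, 0, 0, -1]
    - [0.0008, 0, 0, 0, -1]

```text
time: 12.95
eef_pos: [0.5505, 0.0178, 0.0303]
tcp_rot: [-0.079, 0.997, -0.0, 0.0]
contact_force: [2.7, 0.5, -0.5]
opening: -0.003
finger_force: 1.5
```

Emit:
send_rows:
  steps:
    - [0.0002, 0, 0, 0, -1]
    - [0.0004, 0, 0, 0, -1]
    - [0.0006, 0, 0, 0, -1]

```text
time: 13.25
eef_pos: [0.55, 0.0177, 0.0303]
tcp_rot: [-0.079, 0.997, 0.0, 0.0]
contact_force: [1.7, 0.0, -0.3]
opening: 0.001
finger_force: 1.5
```

Emit:
send_rows:
  steps:
    - [0.0002, 0, 0, 0, -1]
    - [0.0004, 0, 0, 0, -1]

```text
time: 13.45
eef_pos: [0.5496, 0.0176, 0.0304]
tcp_rot: [-0.079, 0.997, -0.0, 0.0]
contact_force: [3.4, -0.8, -0.7]
opening: 0.003
finger_force: 1.7
```

Emit:
send_rows:
  steps:
    - [0.0002, 0, 0, 0, -1]
    - [0.0004, 0, 0, 0, -1]

```text
time: 13.65
eef_pos: [0.5495, 0.0176, 0.0304]
tcp_rot: [-0.079, 0.997, 0.0, 0.0]
contact_force: [3.3, 1.6, -2.1]
opening: 0.001
finger_force: 2.2
```

Emit:
send_rows:
  steps:
    - [0.0002, 0, 0, 0, -1]
    - [0.0002, 0, 0, 0, -1]

```text
time: 13.85
eef_pos: [0.5494, 0.0177, 0.0306]
tcp_rot: [-0.079, 0.997, 0.0, 0.001]
contact_force: [5.2, 2.1, -1.1]
opening: 0.0
finger_force: 2.5
```

The tray is on the buffers: the TCP has stalled and the force is rising. I'll raise the pull gently.

Emit:
send_rows:
  steps:
    - [0.0001, 0, 0, 0, -1]
    - [0.0002, 0, 0, 0, -1]
    - [0.0003, 0, 0, 0, -1]
    - [0.0004, 0, 0, 0, -1]
    - [0.0004, 0, 0, 0, -1]

```text
time: 14.35
eef_pos: [0.5494, 0.0177, 0.0307]
tcp_rot: [-0.079, 0.997, 0.0, 0.001]
contact_force: [4.8, 2.2, -1.2]
opening: -0.0
finger_force: 2.8
```

Emit:
send_rows:
  steps:
    - [0.0001, 0, 0, 0, -1]
    - [0.0002, 0, 0, 0, -1]
    - [0.0003, 0, 0, 0, -1]
    - [0.0004, 0, 0, 0, -1]
    - [0.0004, 0, 0, 0, -1]

```text
time: 14.85
eef_pos: [0.5493, 0.0178, 0.0308]
tcp_rot: [-0.078, 0.997, 0.0, 0.002]
contact_force: [6.5, 3.4, -1.1]
opening: 0.003
finger_force: 3.1
```

Emit:
send_rows:
  steps:
    - [0.0002, 0, 0, 0, -1]
    - [0.0004, 0, 0, 0, -1]
    - [0.0006, 0, 0, 0, -1]
    - [0.0008, 0, 0, 0, -1]
    - [0.0008, 0, 0, 0, -1]

```text
time: 15.35
eef_pos: [0.5491, 0.0178, 0.0312]
tcp_rot: [-0.078, 0.997, 0.0, 0.002]
contact_force: [6.2, 5.0, -1.3]
opening: -0.002
finger_force: 3.8
```

Run:
```python
from h import *
F=[]
for i in range(6):
    s=ctrl.get_state();F.append(np.r_[s['contact_force'],s['wrist_torque'],s['finger_force']]);im=ctrl.read_camera('wrist')
print(np.mean(F,0).round(2),s['eef_pos'].round(4),s['tcp_rot'].round(4)); cv2.imwrite('pics/w4.png',im[:,:,::-1])
```

```text
[ 6.91  4.12 -1.5   0.61 -1.1  -0.02  3.75] [0.5491 0.0178 0.0312] [-7.830e-02  9.969e-01  3.000e-04  2.400e-03]
```

View pics/w4.png

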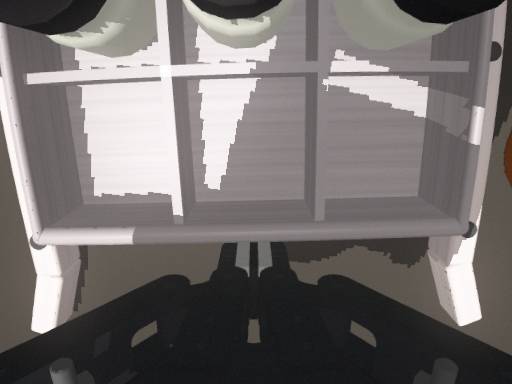

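The lip spans the picture level at about row 235 with the fingers at its middle, and the jars are standing. The tray looks square. Normal pull is about 7.5 N, so I'll raise it and ease the sideways load.

Emit:
send_rows:
  steps:
    - [0.0002, 0.0001, 0, 0, -1]
    - [0.0004, 0.0002, 0, 0, -1]
    - [0.0006, 0.0003, 0, 0, -1]
    - [0.0008, 0.0004, 0, 0, -1]
    - [0.001, 0.0004, 0, 0, -1]
    - [0.0012, 0.0004, 0, 0, -1]
    - [0.0014, 0.0004, 0, 0, -1]
    - [0.0016, 0.0004, 0, 0, -1]

```text
time: 16.45
eef_pos: [0.5488, 0.0181, 0.0318]
tcp_rot: [-0.078, 0.997, 0.0, 0.004]
contact_force: [9.7, 6.1, -1.4]
opening: -0.002
finger_force: 5.0
```

```bash
cat > f.py <<'E'
from h import *
F=[]
for i in range(6):
    s=ctrl.get_state();F.append(np.r_[s['contact_force'],s['finger_force']]);ctrl.read_camera('wrist')
f=np.mean(F,0);print(s['time'],f.round(2),'normal',(f[0]*.987+f[1]*.157).round(2),'lat',(f[1]*.987-f[0]*.157).round(2),s['eef_pos'].round(4))
E
python3 f.py
```

```text
16.7 [ 9.02  5.15 -0.94  4.9 ] normal 9.71 lat 3.67 [0.5488 0.0181 0.0318]
```

Emit:
send_rows:
  steps:
    - [0.0002, 0.0002, 0, 0, -1]
    - [0.0004, 0.0004, 0, 0, -1]
    - [0.0006, 0.0006, 0, 0, -1]
    - [0.0008, 0.0008, 0, 0, -1]
    - [0.001, 0.001, 0, 0, -1]
    - [0.001, 0.001, 0, 0, -1]
    - [0.001, 0.001, 0, 0, -1]
    - [0.001, 0.001, 0, 0, -1]
    - [0.001, 0.001, 0, 0, -1]
    - [0.001, 0.001, 0, 0, -1]

```text
time: 17.75
eef_pos: [0.5486, 0.0184, 0.0323]
tcp_rot: [-0.078, 0.997, -0.0, 0.005]
contact_force: [10.1, 2.6, -1.2]
opening: -0.001
finger_force: 5.4
```

```bash
python3 f.py
```

```text
18.0 [ 9.98  3.36 -0.91  5.39] normal 10.38 lat 1.75 [0.5487 0.0184 0.0323]
```

Emit:
send_rows:
  steps:
    - [0.0002, 0.0001, 0, 0, -1]
    - [0.0004, 0.0002, 0, 0, -1]
    - [0.0006, 0.0003, 0, 0, -1]
    - [0.0008, 0.0004, 0, 0, -1]
    - [0.001, 0.0005, 0, 0, -1]
    - [0.001, 0.0005, 0, 0, -1]
    - [0.001, 0.0005, 0, 0, -1]
    - [0.001, 0.0005, 0, 0, -1]
    - [0.001, 0.0005, 0, 0, -1]
    - [0.001, 0.0005, 0, 0, -1]

```text
time: 19.05
eef_pos: [0.5486, 0.0184, 0.0328]
tcp_rot: [-0.078, 0.997, -0.001, 0.006]
contact_force: [11.9, 3.3, -0.3]
opening: -0.001
finger_force: 6.0
```

```bash
python3 f.py; python3 f.py
```

```text
19.3 [12.    2.64 -0.9   6.02] normal 12.25 lat 0.72 [0.5486 0.0184 0.0328]
19.6 [11.94  2.58 -1.05  6.02] normal 12.19 lat 0.67 [0.5486 0.0184 0.0328]
```

About 10 N on the buffers has been held for over a second. Now I'll release gently and back off.

Emit:
send_rows:
  steps:
    - [-0.001, 0, 0, 0, -1]
    - [-0.002, 0, 0, 0, -1]
    - [-0.003, 0, 0, 0, -1]
    - [-0.004, 0, 0, 0, -1]
    - [-0.005, 0, 0, 0, -1]
    - [-0.006, 0, 0, 0, -1]
    - [-0.008, 0, 0, 0, -1]
    - [-0.011, 0, 0, 0, -1]
    - [-0.016, 0, 0, 0, -1]
    - [-0.024, 0, 0, 0, -1]
    - [-0.032, 0, 0, 0, -1]
    - [-0.032, 0, 0, 0, -1]

```text
time: 20.85
eef_pos: [0.5766, 0.0237, 0.0307]
tcp_rot: [-0.079, 0.997, -0.0, 0.001]
contact_force: [0.2, 0.0, 0.3]
opening: 0.002
finger_force: 0.0
```

Emit:
send_rows:
  steps:
    - [-0.02, 0, -0.02, 0, -1]
    - [-0.04, 0, -0.05, 0, -1]
    - [-0.06, 0, -0.09, 0, -1]
    - [-0.07, 0, -0.13, 0, -1]
    - [-0.07, 0.04, -0.16, 0, -1]
    - [-0.07, 0.08, -0.16, 0, -1]
    - [-0.07, 0.12, -0.16, 0, -1]
    - [-0.07, 0.16, -0.16, 0, -1]
    - [-0.07, 0.2, -0.16, 0, -1]
    - [-0.07, 0.22, -0.16, 0, -1]
    - [-0.07, 0.22, -0.16, 0, -1]

```text
time: 21.95
eef_pos: [0.6087, 0.2547, 0.1901]
tcp_rot: [-0.081, 0.997, 0.0, -0.0]
contact_force: [0.8, 0.5, -0.4]
opening: 0.002
finger_force: 0.0
```

Run:
```python
from h import *
print(ctrl.get_state()['contact_force'].round(2))
im=snap('top','t5')
cv2.imwrite('pics/t5c.png',cv2.resize(im[150:262,195:335],None,fx=5,fy=5,interpolation=cv2.INTER_CUBIC)[:,:,::-1])
```

```text
[ 0.85  0.45 -0.42]
```

View pics/t5c.png

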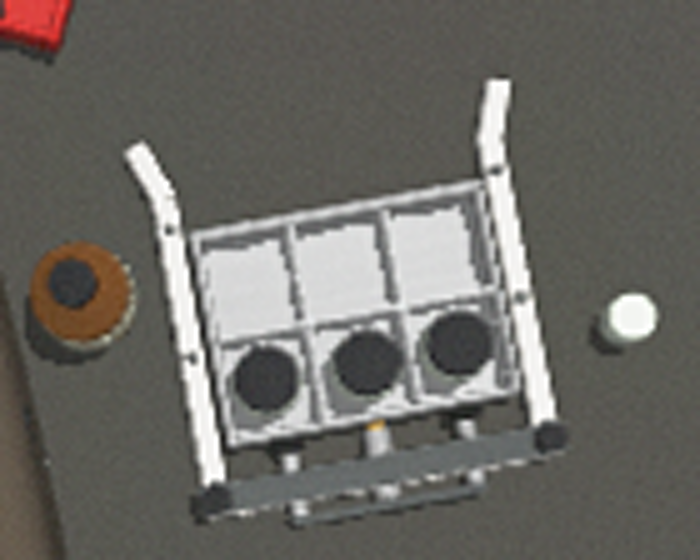

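The tray sits against both buffers (near edge from (230,443) to (518,393)), square between the rails with its jars standing. The vial and flask haven't moved.

```bash
python3 -c "
from plant import ctrl
print(ctrl.sign_off())"
```

```text
the job is handed in; nothing more can be done
None
```

The tray was drawn back by its far lip onto the buffers, bedded at an estimated 10–12 N (wrist force, less drag) for over a second and released; the last picture shows it against them with its jars upright, and the job was handed in at about 22 s with no verdict returned.

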